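# Lock the drawbar with a bail pin

### The job

Take the red-headed lock pin out of its wooden rest block and, feeling for the cross hole in the square drawbar, gently push the pin straight down through it until its collar sits fully on the bar, with the folded-open brass bail pointing out past the bar's free end. Then press the bail down over the free end until it snaps shut under the bar, and let go. Never force the pin against the bar or stand (stay under about 40 N) and leave the bearing, the nut and the pliers where they lie.

Things in the scene. Friction and masses are not known exactly. Their poses are not given: they have to be found in the camera images.
- stand: Fixed blue receiver stand; origin: centre of the underside of its grey base plate (130 x 100 x 10 mm), on the bench, z up. A square tube (42 mm; its front flange 54 mm, x = -29 to -19 mm, top 117 mm up) holds a square steel drawbar, 26 x 26 mm, level along the stand's x, axis 90 mm and top 103 mm above the bench. The bar's free end points to the stand's -x.
- hole_mark (a point): Nominal place of the mouth of the bar's hole, on the bar's top (stand x = -60 mm). The bar is stuck up to 11 mm farther in or out, so the true hole lies up to 11 mm away along the stand's x: not measured, feel for it. The round hole, 11.5 mm wide with 1 mm chamfer, goes straight down through the bar, centred across it, 25 mm from the free end.
- plunger_mark (a point): Nominal place of a small dark screw on the bar's +y side, half-way up, moving in and out with the bar. Its spring plunger reaches into the hole and presses sideways on the pin with 5 to 10 N, so the pin does not drop home by itself but sticks half-way and must be pushed home, with 5 to 15 N.
- rest: Fixed wooden rest block 60 x 60 mm on a dark steel foot 80 x 80 mm; its flat top is 68 mm above the bench. Origin: centre of its underside. At the start the lock pin stands upright in the hole in its middle (13 mm wide), collar on the top, shank 34 mm deep.
- pin_grip (a point): Centre of the lock pin's red grip, 24 (x) x 16 (y) x 36 (z) mm; grasp it across y. Axes: z up along the pin, -x the side to which the bail folds out. The grip's lower end is 18 mm below this point, the bail's axle 23 mm, the underside of the 20 mm steel collar 31 mm, the tip 65 mm.
- pin_collar (a point): Point on the pin's axis at the underside of its collar; axes as the grip's. Below it a 10 mm round shank reaches 34 mm down, its last 8 mm tapering to 8.4 mm at the tip. With the pin home in the bar this point is 103 mm above the bench.
- bail_bow (a point): Middle of the bow of the brass wire bail, a U 46 mm wide of 4 mm wire hinged at both sides of the pin's head on an axle along the pin's y, 8 mm above the collar's underside. This point is 56 mm from the axle: folded open it lies 53 mm to the pin's -x and 19 mm above the axle.
- bail (a joint): Angle of the bail (rad): 0 folded open, 20 degrees above level; grows as the bow swings down towards the pin; 1.57 + 0.35 = 1.92 shut, hanging straight down beside the pin. An overcentre spring pushes it away from 0.96 (bow 35 degrees below level): before that it springs back, beyond it snaps shut. About 2 N at the bow.
- bearing: Loose ball bearing, 47 mm across, 14 mm high, lying flat: a bystander. Origin: centre of its underside.
- nut_24: Loose rusty hexagon nut, 27 mm, 13 mm high: a bystander. Origin: centre of its underside.
- pliers: Loose pliers with blue handles, 54 x 179 x 14 mm, lying along their y: a bystander. Origin: centre of their underside.
- lockpin: The whole lock pin with its bail, for the rules; its origin is the point pin_collar.
Things that resemble listed ones, but are neither listed nor needed, are in the scene too. Leave any turquoise or white look-alike of the lockpin alone.

How it is judged (in metres and radians):
On the way:
1. the pin is pushed home through the bar, collar on the bar, with the bail still open (z of pin_collar in the frame of stand between 0.099 and 0.106 m and x of pin_collar in the frame of stand between -0.074 and -0.046 m and y of pin_collar in the frame of stand between -0.003 and 0.003 m and angle between pin_collar's own z axis and vertical below 0.12 rad and value of joint bail below 0.6 rad), for 0.2 s.
At the end, for the whole second after the job is handed in: The pin stands in the bar's hole, collar on the bar (4 mm under to 3 mm over its top), centred across it within 3 mm, upright within 0.12 rad, turned within 0.35 rad of the bar; the bail is shut (over 1.75 rad) round the free end, bow under the bar; pin at rest and let go (z of pin_collar in the frame of stand between 0.099 and 0.106 m and x of pin_collar in the frame of stand between -0.074 and -0.046 m and y of pin_collar in the frame of stand between -0.003 and 0.003 m and angle between pin_collar's own z axis and vertical below 0.12 rad and value of joint bail above 1.75 rad and angle between the x axis of pin_collar and the x axis of stand, either way round below 0.35 rad and z of bail_bow in the frame of stand below 0.07 m and linear speed of lockpin below 0.02 m/s); the robot touches nothing.
It fails at once if the pin or its bail is pressed on the bar or stand with more than 40 N (contact force between lockpin and stand above 40 N).
It fails at once if the bearing moved more than 15 mm (distance of bearing from where it was at the start of the episode above 0.015 m).
It fails at once if the nut moved more than 15 mm (distance of nut_24 from where it was at the start of the episode above 0.015 m).
It fails at once if the pliers moved more than 15 mm (distance of pliers from where it was at the start of the episode above 0.015 m).
It also fails if it takes over 72 s, if anything falls off the work surface, if the arm or the gripper's body presses on something with over 40 N, if the wrist force passes 120 N, or if a joint passes its speed limit or range.

### The arm

A 6-joint arm with a two-finger parallel gripper is mounted at the origin on a cart in front of the work surface, level with it; the furniture and walls round the work are solid. World frame = base frame: x ahead of the robot, y to its left, z up, the work surface at z = 0. Lengths are in m, angles in degrees, forces in N, time in s.
With the tool pointing down it reaches from about 0.275 to 0.875 m from the base axis. Payload 12.5 kg.
Tool frame: the origin (TCP) lies between the finger pads; the fingertips stand 19 mm ahead of it and the grasp point (between the pads) is the TCP; z points along the fingers, y is the line along which they close (so a half turn about z gives the same grasp; the last joint's range is limited). The gripper opens to 85 mm and grips with 20 to 120 N. Pads are 22 mm wide; open, the fingers measure 114 mm over their backs; the gripper's body (76 mm by 85 mm) begins 54 mm behind the grasp point. The pads swing forward as they close: fully open they stand 13 mm farther back than shut.
Start: joints at [65.741, 20.094, 94.641, -0, 65.266, -4.847], TCP at [0.183, 0.519, 0.25] pointing down, gripper open.
Joint ranges: [-157.81, 157.81], [-45, 120.19], [0.68, 151.7], [-89.99, 269.99], [4.06, 180], [-164.3, 164.3]. Speed limits (degrees/s): [127.2, 127.2, 159.86, 180, 180, 180].

### API

Orientations are given as [roll, pitch, yaw] about the fixed x, y, z axes, in that order (R = Rz(yaw) Ry(pitch) Rx(roll)).
In Python, from bench import arm, vision gives the robot as it stands. The module is installed in compiled form; this text tells all that it offers.
- The arm moves only by the shell command python3 -m handwheel 'ROWS' [OPENING] [FORCE]. ROWS is JSON, a list of rows, each an object with "translation": the shift along the world's x, y, z in units of 25 mm (1.0 is 25 mm), a list of three; "yaw": the turn about the world's z in units of 6 degrees (1.0 is 6 degrees). A call has 1 to 8 rows; each row shifts and turns the commanded pose from where the row before left it; what a row does not reach is not made up. A row lasts 1/12 s, in which the tool goes at most 41.7 mm and 7.16 degrees, less where a joint would pass 70% of its speed; a pose out of reach is approached as far as the arm can. A call is refused whole if a number of a shift passes 1 or a number of a turn 1, either way. A call with a gripper value outside its range is refused whole. OPENING is the opening, from 0 (shut) to 1 (fully open), set as the call begins (- or left out, the last holds). The fingers move at their own pace and stop on an object; FORCE is the grip in N (left out, the last holds). Time passes only in rows, so rows that do not move let the fingers close. It gives the time, the measured TCP pose, the force, the opening and the grip force at its end, in the units of the state.
- arm.get_obs(): the state, without advancing time (a new reading comes with each control period).
- vision.snapshot(name): name is "scene" or "top" or "wrist"; returns a dict with "pixels" (420x560x3 uint8, blue, green, red), "range_z" (420x560 float32, m along the optical axis (not along the pixel's ray), 0 where there is no reading), "intrinsics" (3x3 intrinsics, pixels), "world_from_camera" (4x4, takes a point from camera to world coordinates); the wrist camera has in their place "tool_from_camera" (4x4, takes a point from camera to tool coordinates, whose origin is the TCP and whose axes are the flange's). Camera axes: x right, y down, z forward; pixel columns grow to the right and rows downward; lengths in m; the calibration is good to about 2 mm. A picture is of the moment at which its call begins: read the wrist's pose just before it.
- arm.sign_off(): hands the job in; it is judged then, once.
The state is a dict: "clock": time; "joint_pos": joint angles; "joint_velocities": joint speeds; "joint_torque": joint torques, N m; "position": TCP position; "orientation": TCP orientation; "wrist_force": force on the tool from outside, world axes, zero at the start; "moment": the same for the moment, N m; "width": opening from 0.0 (shut) to 1.0 (fully open); "gripper_force": force on a finger pad.
Only numpy, scipy, OpenCV 4.12 (cv2) and the standard library are available. Lean on these libraries where they do the work, as an engineer would, in place of code of your own. Each camera call takes 0.05 s, during which the arm holds its last target. There are 200 camera calls.

## Working session

There is one attempt and no reset: what is moved stays moved. The work goes in short steps, Python scripts to look and compute and a shell command to move; the robot and the scene stay as the last step left them, time stands still between calls to the robot, and variables do not carry over. Pictures are saved under pics/ and viewed, at most 10 in all, crops included, and the job is handed in when it is done.

```bash
mkdir -p pics
cat > h.py <<'E'
import numpy as np,cv2
from bench import arm,vision
def snap(n,f):
    o=arm.get_obs();s=vision.snapshot(n);cv2.imwrite(f'pics/{f}.png',s['pixels']);np.savez(f'pics/{f}.npz',**{k:v for k,v in s.items()},pos=o['position'],ori=o['orientation']);return s
def pt(f,u,v,z=None):
    s=np.load(f'pics/{f}.npz');K=s['intrinsics'];T=s['world_from_camera'] if 'world_from_camera' in s else None
    if T is None:
        from scipy.spatial.transform import Rotation as R
        W=np.eye(4);W[:3,:3]=R.from_euler('xyz',s['ori'],degrees=True).as_matrix();W[:3,3]=s['pos'];T=W@s['tool_from_camera']
    d=np.linalg.inv(K)@[u,v,1]
    if z is None: r=s['range_z'][int(v),int(u)]
    else: r=(z-T[2,3])/(T[:3,:3]@d)[2]
    return T[:3,:3]@(d*r)+T[:3,3]
E
python3 - <<'E'
from h import *
snap('scene','s0');snap('top','t0');print(arm.get_obs())
a=cv2.imread('pics/s0.png');b=cv2.imread('pics/t0.png')
E
```

```text
{'clock': 0.1, 'joint_pos': array([ 6.57413756e+01,  2.01201466e+01,  9.46734240e+01,  8.67424040e-04,
        6.52672657e+01, -4.84644846e+00]), 'joint_velocities': array([ 0.00091506, -0.08558072, -0.10291399,  0.06075171,  0.00360035,
        0.04441222]), 'joint_torque': array([ 4.27247569e-04, -5.06833470e+01, -2.91875929e+01, -1.69245195e-04,
        2.62791895e-03,  4.12748295e-05]), 'position': array([0.18264649, 0.51848379, 0.24982187]), 'orientation': array([-1.79939448e+02, -5.92444499e-03,  1.60587458e+02]), 'wrist_force': array([-0.21773954,  0.01028432, -0.55095504]), 'moment': array([ 0.02811189, -0.05593176,  0.0191572 ]), 'gripper_force': 0.0, 'width': 0.9992521333058155}
```

View pics/t0.png

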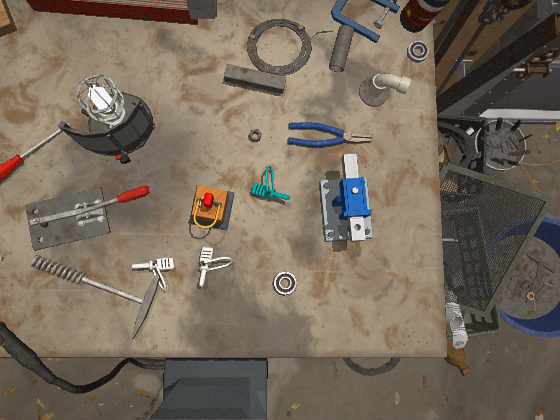

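View pics/s0.png

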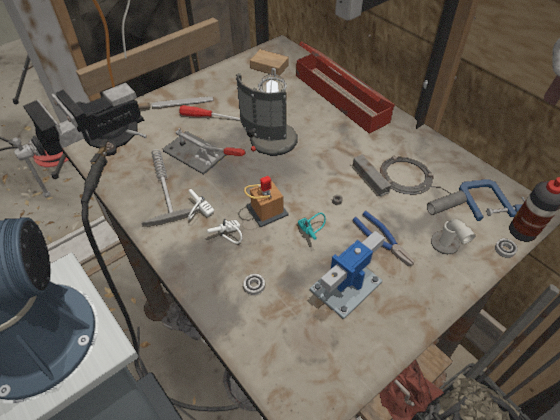

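The top view shows the red-headed pin in its rest block at (208,200). The possible confusions are the turquoise one at (268,188) and the white ones at (152,266) and (212,262). I choose the red-headed one. The stand is at about (350,205), with the bar's free end towards the image bottom and its hole at about (358,228).

Run:
```python
from h import *
a=cv2.imread('pics/t0.png')
c1=cv2.resize(a[175:245,180:245],None,fx=6,fy=6,interpolation=cv2.INTER_CUBIC)
c2=cv2.resize(a[150:250,310:380],None,fx=5.5,fy=5.5,interpolation=cv2.INTER_CUBIC)
o=np.zeros((560,790,3),np.uint8);o[:420,:390]=c1;o[:550,400:785]=c2
cv2.imwrite('pics/c0.png',o)
for n,u,v in [('grip',208,200),('bar',358,220),('bar far',350,165),('bearing',285,290),('nut',254,135),('pliers',320,130),('base',330,200),('corner rest',225,225)]: print(n,pt('t0',u,v).round(4))
s=np.load('pics/t0.npz');print(s['world_from_camera'].round(3),s['intrinsics'].round(1))
```

```text
grip [ 0.5767 -0.0406  0.1197]
bar [ 0.5431 -0.3273  0.1031]
bar far [ 0.6511 -0.3139  0.1027]
bearing [ 0.409  -0.1928  0.0082]
nut [ 0.7389 -0.1267 -0.0017]
pliers [ 0.7522 -0.2697 -0.0021]
base [ 0.5965 -0.2876  0.0107]
corner rest [ 0.5423 -0.0678  0.007 ]
[[ 0.004 -0.989  0.147  0.417]
 [-0.999 -0.009 -0.033 -0.122]
 [ 0.034 -0.147 -0.989  1.12 ]
 [ 0.     0.     0.     1.   ]] [[536.5   0.  268.5]
 [  0.  536.5 206.4]
 [  0.    0.    1. ]]
```

View pics/c0.png

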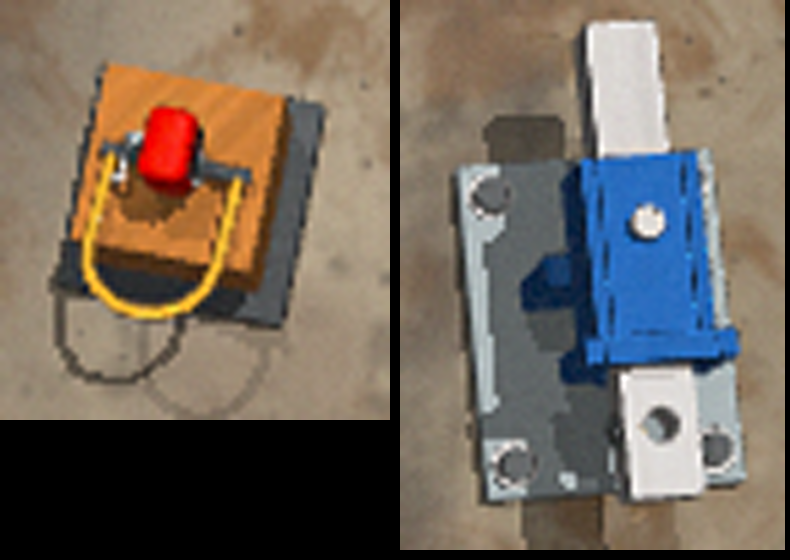

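The crop confirms it: a red grip with a yellow bail folded towards image-down (world -x), standing in the wooden block. The bar's hole shows at crop (660,425), so top-view pixel (357,227). I'll refine both with colour and depth.

```bash
cat >> h.py <<'E'
def cloud(f):
    s=np.load(f'pics/{f}.npz');K=s['intrinsics']
    if 'world_from_camera' in s: T=s['world_from_camera']
    else:
        from scipy.spatial.transform import Rotation as R
        W=np.eye(4);W[:3,:3]=R.from_euler('xyz',s['ori'],degrees=True).as_matrix();W[:3,3]=s['pos'];T=W@s['tool_from_camera']
    z=s['range_z'];v,u=np.indices(z.shape)
    P=np.stack([(u-K[0,2])/K[0,0]*z,(v-K[1,2])/K[1,1]*z,z],-1)@T[:3,:3].T+T[:3,3]
    P[z==0]=np.nan
    return P,s['pixels'].astype(int)
def rect(P):
    (c,s,a)=cv2.minAreaRect((P[:,:2]*1000).astype(np.float32));return np.round(c,1),np.round(s,1),round(a,1)
def near(P,x,y,r): return np.hypot(P[...,0]-x,P[...,1]-y)<r
def report(f,gx=.577,gy=-.04,sx=.6,sy=-.32):
    P,C=cloud(f);B,G,R=C[...,0],C[...,1],C[...,2];Z=P[...,2]
    red=(R>130)&(G<70)&(B<70)&near(P,gx,gy,.06)&(Z>.06)
    if red.sum()>5:
        p=P[red];top=np.percentile(p[:,2],90);t=p[p[:,2]>top-.006];print('grip top',top.round(4),t.mean(0).round(4),rect(t),red.sum())
    yel=(R>170)&(G>120)&(B<100)&near(P,gx,gy,.09)&(Z>.075)
    if yel.sum()>5: p=P[yel];print('bail',p.mean(0).round(4),rect(p))
    wood=near(P,gx,gy,.05)&(abs(Z-.068)<.004)
    if wood.sum()>20: print('wood',rect(P[wood]))
    bar=near(P,sx,sy,.13)&(abs(Z-.103)<.004)&(C.min(-1)>120)
    if bar.sum()>20: print('bar',rect(P[bar]),P[bar].mean(0).round(4))
    pl=near(P,sx,sy,.12)&(abs(Z-.010)<.004)
    if pl.sum()>20: print('plate',rect(P[pl]))
E
python3 - <<'E'
from h import *
report('t0')
print(pt('t0',357.2,227.3,.103))
report('s0')
E
```

```text
grip top 0.1174 [ 0.5801 -0.0391  0.1152] (array([580.4, -38.8]), array([15.6, 22.8]), 80.0) 97
bail [ 0.5489 -0.0335  0.0887] (array([553. , -33.3]), array([46. , 51.7]), 77.2)
wood (array([580.4, -38.8]), array([60.1, 60.4]), 80.0)
bar (array([ 589.5, -320.3]), array([169.5,  26.7]), 4.8) [ 0.5926 -0.3202  0.1026]
plate (array([ 581.1, -320.7]), array([146.5, 100.1]), 4.6)
[ 0.52897942 -0.32550217  0.103     ]
grip top 0.1185 [ 0.5803 -0.0408  0.1164] (array([579.6, -40.7]), array([13.8, 19.1]), 77.2) 54
bail [ 0.552  -0.0367  0.0884] (array([552.8, -34. ]), array([47.1, 49.2]), 78.2)
wood (array([582.7, -39.2]), array([64.2, 61.8]), 78.4)
bar (array([ 592. , -319.5]), array([170.7,  27.4]), 4.6) [ 0.5881 -0.3203  0.1031]
plate (array([ 595.7, -307. ]), array([162.7, 125.3]), 5.6)
```

```bash
R='{"translation":[0.69,-0.97,0],"yaw":0.07}'; 
python3 -m handwheel '[{"translation":[0.69,-0.97,0],"yaw":0.07},{"translation":[0.69,-0.97,0],"yaw":0.07},{"translation":[0.69,-0.97,0],"yaw":0.07},{"translation":[0.69,-0.97,0],"yaw":0.07},{"translation":[0.69,-0.97,0],"yaw":0.07},{"translation":[0.69,-0.97,0],"yaw":0.07},{"translation":[0.69,-0.97,0],"yaw":0.07},{"translation":[0.69,-0.97,0],"yaw":0.07}]' 1 60
python3 -m handwheel '[{"translation":[0.69,-0.97,0],"yaw":0.07},{"translation":[0.69,-0.97,0],"yaw":0.07},{"translation":[0.69,-0.97,0],"yaw":0.07},{"translation":[0.69,-0.97,0],"yaw":0.07},{"translation":[0.69,-0.97,0],"yaw":0.07},{"translation":[0.69,-0.97,0],"yaw":0.07},{"translation":[0.69,-0.97,0],"yaw":0.07},{"translation":[0.69,-0.97,0],"yaw":0.07}]'
python3 -m handwheel '[{"translation":[0.69,-0.97,0],"yaw":0.07},{"translation":[0.69,-0.97,0],"yaw":0.07},{"translation":[0.69,-0.97,0],"yaw":0.07},{"translation":[0.69,-0.97,0],"yaw":0.07},{"translation":[0.69,-0.97,0],"yaw":0.07},{"translation":[0.69,-0.97,0],"yaw":0.07},{"translation":[0.69,-0.97,0],"yaw":0.07},{"translation":[0,0,0],"yaw":0}]'
python3 - <<'E'
from h import *
o=arm.get_obs();print(o['position'],o['orientation'],o['wrist_force'],o['joint_pos'])
snap('wrist','w1');report('w1')
E
```

```text
clock: 0.77
position: [0.3212, 0.3234, 0.2501]
orientation: [-180.0, -0.0, 164.0]
wrist_force: [1.1, -0.0, -0.4]
width: 1.003
gripper_force: 0.0
clock: 1.43
position: [0.4593, 0.1293, 0.2501]
orientation: [-180.0, -0.0, 167.3]
wrist_force: [0.9, -0.3, 1.7]
width: 0.996
gripper_force: 0.0
clock: 2.1
position: [0.5814, -0.0427, 0.2497]
orientation: [-180.0, 0.0, 170.1]
wrist_force: [0.7, 0.1, -0.7]
width: 0.998
gripper_force: 0.0
[ 0.58140158 -0.0426728   0.24972745] [-1.79954140e+02  3.28865639e-02  1.70118021e+02] [ 0.69646842  0.07937503 -0.67271233] [-8.75313721e+00  2.35368630e+01  8.96563692e+01 -5.05992190e-02
  6.67747992e+01 -8.88512044e+01]
grip top 0.1143 [ 0.5755 -0.0353  0.1129] (array([579.2, -36.6]), array([14.9, 21.1]), 80.1) 96
bail [ 0.5625 -0.0403  0.0908] (array([562.6, -39.6]), array([58.1, 47.4]), 32.8)
wood (array([580.9, -37.1]), array([60.1, 60.4]), 80.1)
bar (array([ 601. , -316.9]), array([148.7,  27.4]), 4.0) [ 0.6324 -0.3133  0.1011]
plate (array([ 580.3, -319. ]), array([130. , 101.1]), 4.8)
```

```bash
python3 -m handwheel '[{"translation":[-0.04,0.18,-0.8],"yaw":0},{"translation":[0,0,-0.97],"yaw":0},{"translation":[0,0,-0.97],"yaw":0},{"translation":[0,0,-0.97],"yaw":0},{"translation":[0,0,-0.97],"yaw":0},{"translation":[0,0,-0.7],"yaw":0},{"translation":[0,0,-0.3],"yaw":0},{"translation":[0,0,0],"yaw":0}]' 1 60
python3 -m handwheel '[{"translation":[0,0,0],"yaw":0},{"translation":[0,0,0],"yaw":0},{"translation":[0,0,0],"yaw":0},{"translation":[0,0,0],"yaw":0},{"translation":[0,0,0],"yaw":0},{"translation":[0,0,0],"yaw":0},{"translation":[0,0,0],"yaw":0},{"translation":[0,0,0],"yaw":0}]' 0 60
python3 - <<'E'
from h import *
snap('scene','s2');a=cv2.imread('pics/s2.png');cv2.imwrite('pics/c2.png',cv2.resize(a[130:240,200:340],None,fx=5,fy=5))
E
```

```text
clock: 2.82
position: [0.5773, -0.0338, 0.1068]
orientation: [-180.0, -0.2, 170.3]
wrist_force: [0.8, 0.3, -0.3]
width: 1.001
gripper_force: 0.0
clock: 3.48
position: [0.5788, -0.0346, 0.1088]
orientation: [180.0, 0.0, 170.2]
wrist_force: [-1.2, 0.1, 5.3]
width: 0.178
gripper_force: 59.8
```

View pics/c2.png

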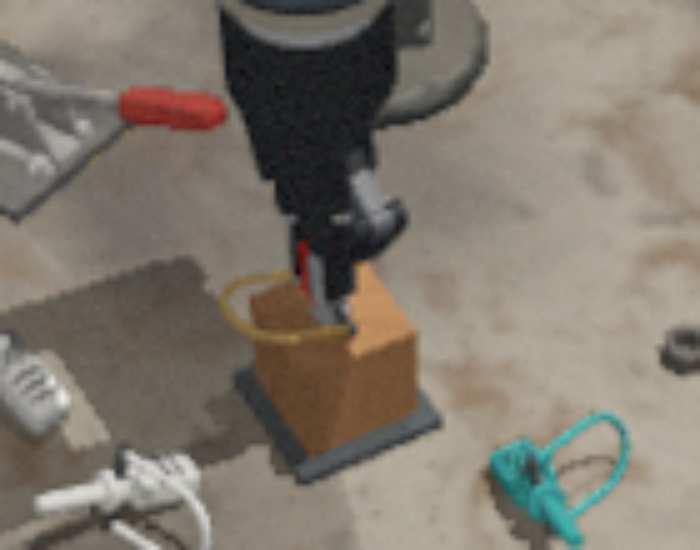

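Gripped; the bail is clear of the fingers and still open. Next I lift the pin, then carry it to the bar while turning +14.5 degrees.

```bash
python3 -m handwheel '[{"translation":[0,0,0.4],"yaw":0},{"translation":[0,0,0.6],"yaw":0},{"translation":[0,0,0.8],"yaw":0},{"translation":[0,0,0.8],"yaw":0},{"translation":[0,0,0.8],"yaw":0},{"translation":[0,0,0.6],"yaw":0},{"translation":[0,0,0.4],"yaw":0},{"translation":[0,0,0],"yaw":0}]'
python3 -m handwheel '[{"translation":[-0.06,-0.4,0],"yaw":0.12},{"translation":[-0.1,-0.6,0],"yaw":0.2},{"translation":[-0.15,-0.9,0],"yaw":0.2},{"translation":[-0.2,-0.9,0],"yaw":0.2},{"translation":[-0.2,-0.9,0],"yaw":0.2},{"translation":[-0.2,-0.9,0],"yaw":0.2},{"translation":[-0.2,-0.9,0],"yaw":0.2},{"translation":[-0.2,-0.9,0],"yaw":0.2}]'
python3 -m handwheel '[{"translation":[-0.2,-0.9,0],"yaw":0.2},{"translation":[-0.2,-0.9,0],"yaw":0.2},{"translation":[-0.2,-0.9,0],"yaw":0.2},{"translation":[-0.15,-0.9,0],"yaw":0.2},{"translation":[0,-0.9,0],"yaw":0.1},{"translation":[0,-0.43,0],"yaw":0},{"translation":[0,-0.3,0],"yaw":0},{"translation":[0,0,0],"yaw":0}]'
python3 -m handwheel '[{"translation":[0,0,0],"yaw":0},{"translation":[0,0,0],"yaw":0},{"translation":[0,0,0],"yaw":0},{"translation":[0,0,0],"yaw":0}]'
python3 - <<'E'
from h import *
snap('scene','s3');snap('wrist','w3');snap('top','t3');a=cv2.imread('pics/s3.png');b=cv2.imread('pics/w3.png')
o=np.zeros((420,790,3),np.uint8);o[:,:420]=cv2.resize(a[210:315,290:395],(420,420),interpolation=2);o[:277,420:]=cv2.resize(b,(370,277));cv2.imwrite('pics/c3.png',o)
E
```

```text
clock: 4.2
position: [0.5792, -0.0346, 0.2205]
orientation: [180.0, 0.2, 170.3]
wrist_force: [0.2, -0.4, -1.1]
width: 0.176
gripper_force: 59.0
clock: 4.87
position: [0.5449, -0.1954, 0.2171]
orientation: [180.0, -0.1, 179.4]
wrist_force: [0.3, 0.7, -1.4]
width: 0.18
gripper_force: 58.9
clock: 5.53
position: [0.5268, -0.3258, 0.2175]
orientation: [180.0, -0.0, -175.3]
wrist_force: [0.4, 0.7, -2.4]
width: 0.172
gripper_force: 59.0
clock: 5.87
position: [0.5272, -0.3245, 0.2184]
orientation: [180.0, 0.0, -175.2]
wrist_force: [0.2, -0.3, -1.0]
width: 0.182
gripper_force: 59.0
```

View pics/c3.png

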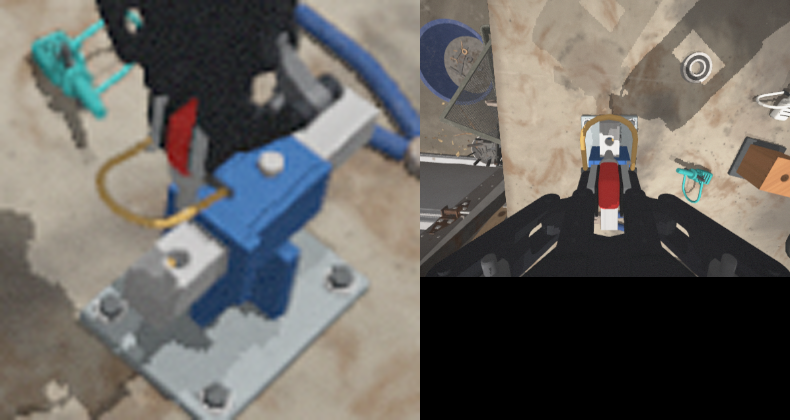

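The scene view shows the pin held upright above the bar with the bail open. In the wrist view the hole is at about (283,215). I'll enlarge that.

Run:
```python
from h import *
b=cv2.imread('pics/w3.png')
cv2.imwrite('pics/c4.png',cv2.resize(b[165:255,240:340],None,fx=6,fy=6,interpolation=2))
P,C=cloud('w3')
red=(C[...,2]>100)&(C[...,1]<70)&(C[...,0]<70)&near(P,.527,-.325,.05)
p=P[red];print(p.mean(0),rect(p))
report('w3')
g=(C.max(-1)<110)[200:230,270:300];
for (u,v) in [(283,215)]: print(pt('w3',u,v,.103))
```

```text
[ 0.52363256 -0.32516157  0.21844931] (array([ 527.8, -324.8]), array([22.4, 15.1]), 4.5)
wood (array([580.7, -38.9]), array([59.9, 60.4]), 79.4)
bar (array([ 590.9, -318.8]), array([171.,  26.]), 4.8) [ 0.5852 -0.3189  0.1013]
plate (array([ 564.5, -321. ]), array([98.4, 99.8]), 4.7)
[ 0.53062641 -0.32669292  0.103     ]
```

View pics/c4.png

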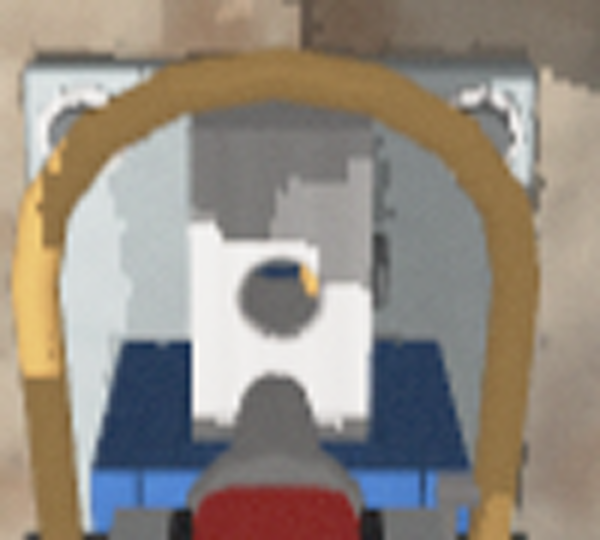

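The wrist crop shows the hole's centre at crop (280,297), i.e. (286.7,214.5), and the free end's edge at row 127. The pin's tip is at crop (275,390), i.e. (285.8,230).

Run:
```python
from h import *
k=lambda x,y,z:pt('w3',240+x/6-.4,165+y/6-.4,z)
print('hole',k(280,297,.103),'tip',k(275,391,.144),'end',k(282,125,.103),'barL/R',k(192,297,.103),k(371,297,.103),'holeL/R',k(240,297,.103),k(321,297,.103))
```

```text
hole [ 0.52957628 -0.32396008  0.103     ] tip [ 0.52759553 -0.32485272  0.144     ] end [ 0.50439343 -0.32581265  0.103     ] barL/R [ 0.53062797 -0.3365271   0.103     ] [ 0.52848866 -0.31096369  0.103     ] holeL/R [ 0.53005433 -0.32967248  0.103     ] [ 0.52908627 -0.31810468  0.103     ]
```

```bash
python3 -m handwheel '[{"translation":[0.08,0.04,-0.2],"yaw":0},{"translation":[0,0,-0.4],"yaw":0},{"translation":[0,0,-0.4],"yaw":0},{"translation":[0,0,-0.3],"yaw":0},{"translation":[0,0,-0.14],"yaw":0},{"translation":[0,0,0],"yaw":0},{"translation":[0,0,0],"yaw":0},{"translation":[0,0,0],"yaw":0}]'
python3 -m handwheel '[{"translation":[0,0,-0.04],"yaw":0},{"translation":[0,0,-0.04],"yaw":0},{"translation":[0,0,-0.04],"yaw":0},{"translation":[0,0,0],"yaw":0},{"translation":[0,0,0],"yaw":0}]'
python3 -m handwheel '[{"translation":[0,0,-0.04],"yaw":0},{"translation":[0,0,-0.04],"yaw":0},{"translation":[0,0,0],"yaw":0},{"translation":[0,0,0],"yaw":0}]'
```

```text
clock: 6.68
position: [0.5292, -0.3244, 0.1826]
orientation: [-180.0, 0.0, -175.2]
wrist_force: [-0.2, 0.4, -1.7]
width: 0.176
gripper_force: 59.0
clock: 7.1
position: [0.529, -0.3243, 0.1793]
orientation: [-180.0, -0.0, -175.2]
wrist_force: [0.1, 0.9, -1.3]
width: 0.175
gripper_force: 59.0
clock: 7.43
position: [0.5291, -0.3243, 0.1773]
orientation: [-180.0, 0.0, -175.2]
wrist_force: [-0.1, 0.5, -0.7]
width: 0.172
gripper_force: 59.3
```

```bash
python3 -m handwheel '[{"translation":[0,0,-0.04],"yaw":0},{"translation":[0,0,-0.04],"yaw":0},{"translation":[0,0,0],"yaw":0},{"translation":[0,0,0],"yaw":0}]'
python3 -m handwheel '[{"translation":[0,0,-0.04],"yaw":0},{"translation":[0,0,-0.04],"yaw":0},{"translation":[0,0,0],"yaw":0},{"translation":[0,0,0],"yaw":0}]'
```

```text
clock: 7.77
position: [0.5288, -0.3242, 0.1749]
orientation: [180.0, -0.0, -175.2]
wrist_force: [-1.0, 0.7, -2.3]
width: 0.172
gripper_force: 59.0
clock: 8.1
position: [0.5288, -0.3242, 0.173]
orientation: [180.0, -0.0, -175.2]
wrist_force: [-2.2, 0.6, -1.7]
width: 0.178
gripper_force: 59.0
```

```bash
python3 -m handwheel '[{"translation":[-0.02,0,-0.04],"yaw":0},{"translation":[0,0,-0.04],"yaw":0},{"translation":[0,0,0],"yaw":0},{"translation":[0,0,0],"yaw":0}]'
python3 -m handwheel '[{"translation":[0,0,-0.04],"yaw":0},{"translation":[0,0,-0.04],"yaw":0},{"translation":[0,0,-0.04],"yaw":0},{"translation":[0,0,0],"yaw":0},{"translation":[0,0,0],"yaw":0}]'
```

```text
clock: 8.43
position: [0.5286, -0.3243, 0.1712]
orientation: [-180.0, 0.0, -175.2]
wrist_force: [-1.3, 0.4, -2.6]
width: 0.172
gripper_force: 59.1
clock: 8.85
position: [0.5286, -0.3243, 0.1682]
orientation: [-180.0, 0.0, -175.2]
wrist_force: [0.1, 0.1, -1.3]
width: 0.181
gripper_force: 59.1
```

```bash
python3 -m handwheel '[{"translation":[0,0,-0.06],"yaw":0},{"translation":[0,0,-0.06],"yaw":0},{"translation":[0,0,-0.06],"yaw":0},{"translation":[0,0,0],"yaw":0},{"translation":[0,0,0],"yaw":0}]'
python3 -m handwheel '[{"translation":[0,0,-0.06],"yaw":0},{"translation":[0,0,-0.06],"yaw":0},{"translation":[0,0,-0.06],"yaw":0},{"translation":[0,0,0],"yaw":0},{"translation":[0,0,0],"yaw":0}]'
```

```text
clock: 9.27
position: [0.5285, -0.3244, 0.1635]
orientation: [-180.0, -0.0, -175.2]
wrist_force: [-0.7, -2.7, -2.8]
width: 0.173
gripper_force: 58.7
clock: 9.68
position: [0.5285, -0.3244, 0.159]
orientation: [-180.0, -0.0, -175.2]
wrist_force: [-0.1, -2.8, -3.3]
width: 0.176
gripper_force: 58.7
```

```bash
python3 -m handwheel '[{"translation":[0,0,-0.06],"yaw":0},{"translation":[0,0,-0.06],"yaw":0},{"translation":[0,0,-0.06],"yaw":0},{"translation":[0,0,0],"yaw":0},{"translation":[0,0,0],"yaw":0}]'
python3 -m handwheel '[{"translation":[0,0,-0.06],"yaw":0},{"translation":[0,0,-0.06],"yaw":0},{"translation":[0,0,-0.06],"yaw":0},{"translation":[0,0,0],"yaw":0},{"translation":[0,0,0],"yaw":0}]'
```

```text
clock: 10.1
position: [0.5285, -0.3243, 0.1545]
orientation: [-180.0, -0.0, -175.2]
wrist_force: [-0.6, -3.3, -3.0]
width: 0.174
gripper_force: 58.8
clock: 10.52
position: [0.5285, -0.3243, 0.1499]
orientation: [180.0, -0.0, -175.2]
wrist_force: [-0.6, -3.8, -4.1]
width: 0.173
gripper_force: 58.7
```

```bash
python3 -m handwheel '[{"translation":[0,0,-0.06],"yaw":0},{"translation":[0,0,-0.06],"yaw":0},{"translation":[0,0,0],"yaw":0},{"translation":[0,0,0],"yaw":0}]'
python3 -m handwheel '[{"translation":[0,0,-0.04],"yaw":0},{"translation":[0,0,-0.02],"yaw":0},{"translation":[0,0,0],"yaw":0},{"translation":[0,0,0],"yaw":0}]'
```

```text
clock: 10.85
position: [0.5285, -0.3243, 0.147]
orientation: [180.0, -0.0, -175.2]
wrist_force: [1.0, -3.1, -3.0]
width: 0.174
gripper_force: 58.8
clock: 11.18
position: [0.5285, -0.3243, 0.1458]
orientation: [-180.0, 0.0, -175.2]
wrist_force: [0.4, -3.2, -0.6]
width: 0.178
gripper_force: 59.1
```

```bash
python3 -m handwheel '[{"translation":[0,0,-0.03],"yaw":0},{"translation":[0,0,-0.03],"yaw":0},{"translation":[0,0,0],"yaw":0},{"translation":[0,0,0],"yaw":0}]'
python3 -m handwheel '[{"translation":[0,0,-0.03],"yaw":0},{"translation":[0,0,0],"yaw":0},{"translation":[0,0,0],"yaw":0}]'
```

```text
clock: 11.52
position: [0.5285, -0.3243, 0.1441]
orientation: [180.0, 0.0, -175.2]
wrist_force: [-0.2, -4.0, -2.7]
width: 0.174
gripper_force: 58.8
clock: 11.77
position: [0.5286, -0.3243, 0.1438]
orientation: [-180.0, 0.0, -175.2]
wrist_force: [-1.5, -2.6, 3.4]
width: 0.177
gripper_force: 59.4
```

```bash
python3 -m handwheel '[{"translation":[0,0,-0.02],"yaw":0},{"translation":[0,0,0],"yaw":0},{"translation":[0,0,0],"yaw":0}]'
python3 - <<'E'
from h import *
snap('scene','s5');snap('wrist','w5');a=cv2.imread('pics/s5.png');b=cv2.imread('pics/w5.png')
o=np.zeros((400,790,3),np.uint8);o[:,:390]=cv2.resize(a[220:300,300:378],(390,400),interpolation=2);o[:,390:]=cv2.resize(b[150:250,230:330],(400,400),interpolation=2);cv2.imwrite('pics/c5.png',o)
E
```

```text
clock: 12.02
position: [0.5286, -0.3244, 0.1438]
orientation: [-180.0, 0.0, -175.2]
wrist_force: [-1.5, -1.7, 7.8]
width: 0.176
gripper_force: 60.4
```

View pics/c5.png

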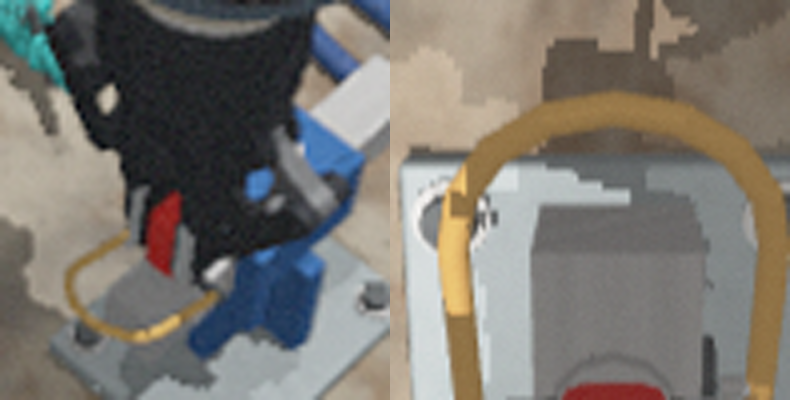

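The collar sits on the bar: z has stopped at 0.1438 while the force rises. The bail is open past the free end. Next: release, lift clear, move out over the bow and shut the fingers.

```bash
python3 -m handwheel '[{"translation":[0,0,0.02],"yaw":0},{"translation":[0,0,0],"yaw":0},{"translation":[0,0,0],"yaw":0},{"translation":[0,0,0],"yaw":0},{"translation":[0,0,0],"yaw":0},{"translation":[0,0,0],"yaw":0},{"translation":[0,0,0],"yaw":0},{"translation":[0,0,0],"yaw":0}]' 0.9
python3 -m handwheel '[{"translation":[0,0,0.2],"yaw":0},{"translation":[0,0,0.5],"yaw":0},{"translation":[0,0,0.8],"yaw":0},{"translation":[0,0,0.8],"yaw":0},{"translation":[0,0,0.2],"yaw":0}]'
python3 -m handwheel '[{"translation":[-0.5,-0.05,0],"yaw":0},{"translation":[-0.8,-0.06,0],"yaw":0},{"translation":[-0.6,-0.04,0],"yaw":0},{"translation":[-0.24,-0.02,0],"yaw":0},{"translation":[0,0,0],"yaw":0},{"translation":[0,0,0],"yaw":0},{"translation":[0,0,0],"yaw":0},{"translation":[0,0,0],"yaw":0}]' 0 20
python3 - <<'E'
from h import *
snap('scene','s6');a=cv2.imread('pics/s6.png');snap('top','t6');b=cv2.imread('pics/t6.png')
o=np.zeros((400,790,3),np.uint8);o[:,:390]=cv2.resize(a[210:310,290:388],(390,400),interpolation=2);o[:,390:]=cv2.resize(b[160:260,310:410],(400,400),interpolation=2);cv2.imwrite('pics/c6.png',o)
o=arm.get_obs();print(o['position'],o['width'])
E
```

```text
clock: 12.78
position: [0.5285, -0.3242, 0.1435]
orientation: [180.0, -0.0, -175.2]
wrist_force: [-0.3, 1.0, 0.2]
width: 0.902
gripper_force: 0.0
clock: 13.2
position: [0.5296, -0.325, 0.2103]
orientation: [-179.8, 0.2, -175.2]
wrist_force: [0.4, -0.1, 0.8]
width: 0.903
gripper_force: 0.0
clock: 13.87
position: [0.4757, -0.3285, 0.206]
orientation: [-180.0, 0.0, -175.2]
wrist_force: [-0.6, 0.3, 0.5]
width: -0.002
gripper_force: 0.0
[ 0.47548122 -0.32841446  0.20592162] -0.004982900460523439
```

View pics/c6.png

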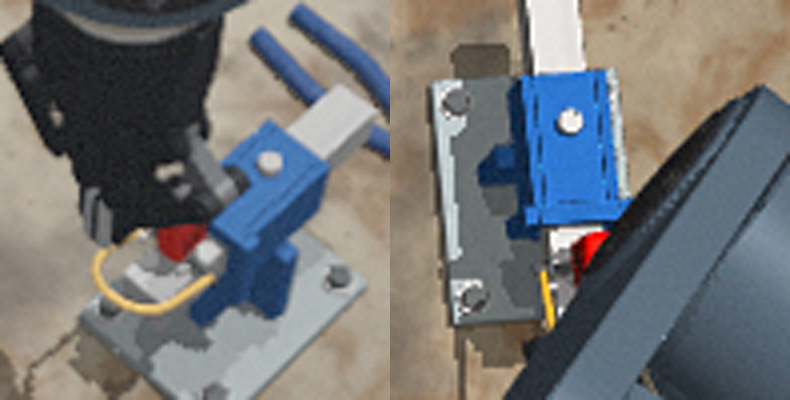

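```bash
python3 -m handwheel '[{"translation":[0,0,-0.4],"yaw":0},{"translation":[0,0,-0.7],"yaw":0},{"translation":[0,0,-0.6],"yaw":0},{"translation":[0,0,-0.2],"yaw":0},{"translation":[0,0,0],"yaw":0},{"translation":[0,0,0],"yaw":0}]'
python3 -m handwheel '[{"translation":[0,0,-0.1],"yaw":0},{"translation":[0,0,-0.1],"yaw":0},{"translation":[0,0,-0.1],"yaw":0},{"translation":[0,0,-0.1],"yaw":0},{"translation":[0,0,0],"yaw":0},{"translation":[0,0,0],"yaw":0}]'
python3 -m handwheel '[{"translation":[0,0,-0.1],"yaw":0},{"translation":[0,0,-0.1],"yaw":0},{"translation":[0,0,-0.1],"yaw":0},{"translation":[0,0,-0.1],"yaw":0},{"translation":[0,0,0],"yaw":0}]'
python3 -m handwheel '[{"translation":[0,0,-0.1],"yaw":0},{"translation":[0,0,-0.1],"yaw":0},{"translation":[0,0,-0.1],"yaw":0},{"translation":[0,0,-0.1],"yaw":0},{"translation":[0,0,0],"yaw":0}]'
```

```text
clock: 14.47
position: [0.4751, -0.3286, 0.1585]
orientation: [180.0, -0.0, -175.2]
wrist_force: [-0.0, -0.4, -0.4]
width: 0.001
gripper_force: 0.0
clock: 14.97
position: [0.475, -0.3286, 0.1486]
orientation: [-180.0, 0.0, -175.2]
wrist_force: [-0.1, 0.4, 0.9]
width: 0.004
gripper_force: 0.6
clock: 15.38
position: [0.4748, -0.3284, 0.1379]
orientation: [180.0, -0.0, -175.2]
wrist_force: [0.3, 0.3, 0.9]
width: -0.004
gripper_force: 0.4
clock: 15.8
position: [0.4749, -0.3284, 0.1279]
orientation: [180.0, -0.0, -175.2]
wrist_force: [0.4, 0.3, -0.0]
width: 0.002
gripper_force: 0.3
```

```bash
python3 -m handwheel '[{"translation":[0,0,-0.1],"yaw":0},{"translation":[0,0,-0.1],"yaw":0},{"translation":[0,0,-0.1],"yaw":0},{"translation":[0,0,-0.1],"yaw":0},{"translation":[0,0,0],"yaw":0}]'
python3 -m handwheel '[{"translation":[0,0,-0.1],"yaw":0},{"translation":[0,0,-0.1],"yaw":0},{"translation":[0,0,-0.1],"yaw":0},{"translation":[0,0,-0.1],"yaw":0},{"translation":[0,0,0],"yaw":0}]'
python3 - <<'E'
from h import *
snap('scene','s7');a=cv2.imread('pics/s7.png');snap('wrist','w7');b=cv2.imread('pics/w7.png')
o=np.zeros((400,790,3),np.uint8);o[:,:390]=cv2.resize(a[210:310,290:388],(390,400),interpolation=2);o[:300,390:]=cv2.resize(b,(400,300));cv2.imwrite('pics/c7.png',o)
E
```

```text
clock: 16.22
position: [0.4749, -0.3284, 0.118]
orientation: [180.0, -0.0, -175.2]
wrist_force: [0.8, 0.3, 0.8]
width: 0.005
gripper_force: 0.3
clock: 16.63
position: [0.4748, -0.3284, 0.1079]
orientation: [180.0, -0.0, -175.2]
wrist_force: [0.5, -0.0, -0.2]
width: -0.004
gripper_force: 0.1
```

View pics/c7.png

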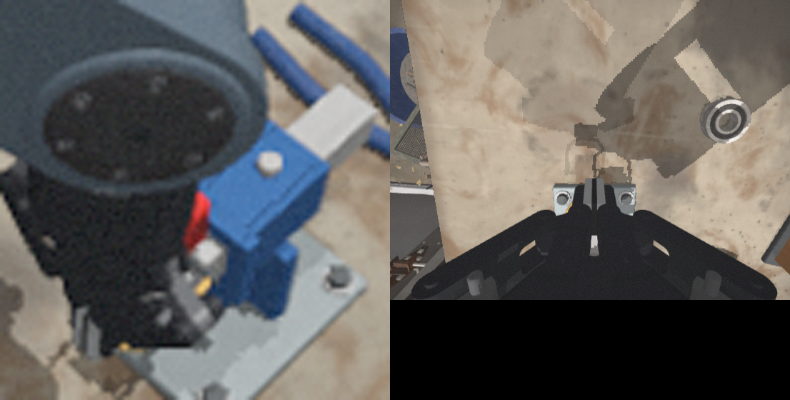

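The bail is swinging down under the fingertips and the pin still stands. A little further.

```bash
python3 -m handwheel '[{"translation":[0,0,-0.08],"yaw":0},{"translation":[0,0,-0.08],"yaw":0},{"translation":[0,0,-0.08],"yaw":0},{"translation":[0,0,0],"yaw":0},{"translation":[0,0,0],"yaw":0}]'
python3 -m handwheel '[{"translation":[0,0,-0.08],"yaw":0},{"translation":[0,0,-0.08],"yaw":0},{"translation":[0,0,-0.06],"yaw":0},{"translation":[0,0,0],"yaw":0},{"translation":[0,0,0],"yaw":0},{"translation":[0,0,0],"yaw":0}]'
```

```text
clock: 17.15
position: [0.4749, -0.3285, 0.1024]
orientation: [180.0, -0.0, -175.2]
wrist_force: [0.2, -0.3, -0.4]
width: -0.006
gripper_force: 0.0
clock: 17.65
position: [0.475, -0.3285, 0.0971]
orientation: [-180.0, 0.0, -175.2]
wrist_force: [0.1, 0.0, -0.4]
width: -0.003
gripper_force: 0.0
```

Gripper force has gone to zero, so it has probably snapped. I'll back off outward and up, then look.

```bash
python3 -m handwheel '[{"translation":[-0.3,-0.03,0.2],"yaw":0},{"translation":[-0.3,-0.03,0.7],"yaw":0},{"translation":[-0.2,-0.02,0.9],"yaw":0},{"translation":[-0.5,0,0.9],"yaw":0},{"translation":[-0.8,0.3,0.9],"yaw":0},{"translation":[-0.8,0.8,0.9],"yaw":0},{"translation":[-0.5,0.9,0.9],"yaw":0},{"translation":[0,0.9,0],"yaw":0}]'
python3 -m handwheel '[{"translation":[0,0.9,0],"yaw":0},{"translation":[0,0.9,0],"yaw":0},{"translation":[0,0.9,0],"yaw":0},{"translation":[0,0.5,0],"yaw":0},{"translation":[0,0,0],"yaw":0},{"translation":[0,0,0],"yaw":0}]'
python3 - <<'E'
from h import *
snap('scene','s8');a=cv2.imread('pics/s8.png');snap('top','t8');b=cv2.imread('pics/t8.png')
o=np.zeros((400,790,3),np.uint8);o[:,:390]=cv2.resize(a[210:310,290:388],(390,400),interpolation=2);o[:,390:]=cv2.resize(b[160:260,310:410],(400,400),interpolation=2);cv2.imwrite('pics/c8.png',o)
E
```

```text
clock: 18.32
position: [0.3888, -0.2582, 0.2359]
orientation: [-179.8, 0.2, -175.3]
wrist_force: [0.8, 0.2, 0.7]
width: 0.001
gripper_force: 0.0
clock: 18.82
position: [0.3901, -0.1782, 0.2324]
orientation: [-180.0, 0.0, -175.2]
wrist_force: [-0.0, -1.4, 0.4]
width: -0.001
gripper_force: 0.0
```

View pics/c8.png

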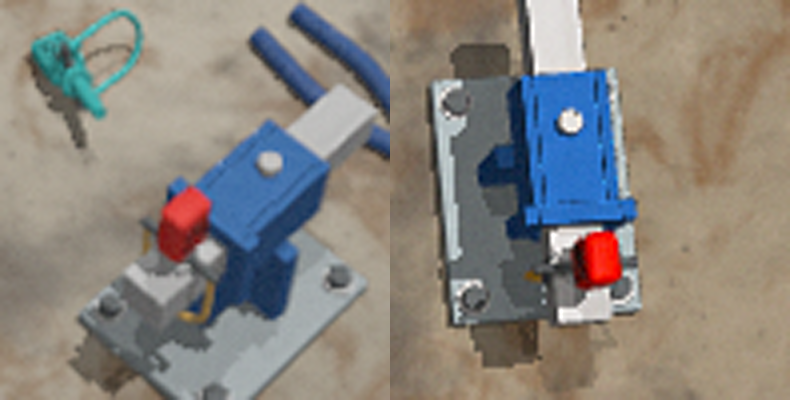

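The bail hangs down on both sides with its bow under the bar, and the pin stands upright. One check of the grip's top height (0.152 expected), then hand in.

Run:
```python
from h import *
report('t8',.529,-.325);report('s8',.529,-.325)
print(arm.sign_off())
```

```text
grip top 0.1533 [ 0.5298 -0.3261  0.1509] (array([ 530.2, -326.6]), array([22.9, 14.6]), 5.6) 102
bar (array([ 589.6, -320.9]), array([170. ,  26.1]), 4.8) [ 0.6115 -0.3183  0.1022]
plate (array([ 604.3, -325.9]), array([182.2, 116.5]), 1.6)
grip top 0.1531 [ 0.5296 -0.3273  0.1508] (array([ 530.1, -326.8]), array([21.5, 14.9]), 3.8) 57
bar (array([ 591.9, -319.7]), array([171.9,  27.4]), 5.0) [ 0.6034 -0.3201  0.1031]
plate (array([ 596.9, -324.4]), array([104.1, 168.5]), 89.0)
the job is handed in; nothing more can be done
None
```

The job is handed in with no verdict shown: the pin is seated in the bar with its collar on top (grip top 153 mm, 152 expected), the bail hangs shut under the bar, the gripper is clear, and no step went near the bearing, nut or pliers.

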